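Park the screen-repair tools in their foam blocks

TASK

Put the four screen-repair things away: set the short screwdriver, the flat green pry tool, the blade box and the glue bottle each into the foam block whose cut-out has its outline, so that each lies or stands right down on the floor of its cut-out. The screwdriver's blade goes toward the narrow end of its cut-out, and the glue bottle must stay upright all the while.

Things in the scene. Friction and masses are not known exactly. Their poses are not given: they have to be found in the camera images.
- screwdriver: Short screwdriver, loose, lying: black handle with yellow butt, 96 mm long (another, longer and thinner, has no block here). Origin at mid-length and mid-width of its underside; +y points to the blade tip. Handle 15 mm wide, 14 high, y = -42 to +17 mm; round 4 mm shaft, centre 7 mm up, on to y = +48. Grip the handle across x near y = -12 mm. 40 g.
- handle_mid (a point): Point inside the screwdriver's handle, on its long axis, where to grip it: at y = -12 mm, 7 mm above the underside.
- pry_tool: Flat green plastic pry tool, lying loose: 90 mm long (along its y), 12 mm wide (x), 6 mm thick, chisel ends; origin at its centre, on its underside. Grip it across x at the middle. Either way round and the given side up. About 15 g.
- blade_box: Plain off-white flat box of spare blades, lying loose: 30 (x) x 60 (y) x 12 mm high, origin at the centre of its underside. Grip it across x (30 mm) at the middle. About 30 g.
- glue_bottle: Slim white glue bottle with an orange nozzle cap, standing upright and loose: body 30 mm in diameter to 80 mm up, 105 mm high with the nozzle; origin at the centre of its underside, z up. Grip the body, for example 60 mm up, and carry it clear of the instruments behind the work, which are up to 160 mm high. About 50 g.
- driver_block: Black foam block, grey cut-out floor, fixed, 62 (x) x 126 (y) x 16 mm high, y = -60 to +66. Stepped cut-out along y: 25 mm wide from y = -46 to +22 (handle), then a 12 mm slot to y = +52 (shaft). Origin on the table under where the driver's origin belongs. Floor 4 mm up, mouth bevelled 4 mm. A finger channel, open at both sides, crosses it at floor level, y = -31 to +7.
- pry_block: Black foam block with grey cut-out floor, fixed, 62 (x) x 126 (y) x 16 mm high, with a slim straight cut-out 21 x 99 mm along y for the pry tool. Origin on the table at the block's centre. Floor of the cut-out 9 mm above the table. Mouth bevelled 4 mm. A finger channel 36 mm wide crosses its middle, open at both sides, floor 4 mm above the table.
- blade_block: Black foam block with grey cut-out floor, fixed, 62 (x) x 96 (y) x 16 mm high, with a rectangular cut-out 39 x 69 mm (long along y) for the blade box. Origin on the table at the block's centre. Floor of the cut-out 4 mm above the table. Mouth bevelled 4 mm. A finger channel 36 mm wide crosses its middle, open at both sides, floor 4 mm above the table.
- bottle_block: Square black foam block, fixed, 72 x 72 x 30 mm high, with one round hole 38 mm wide for the glue bottle in its middle, floor 4 mm above the table, mouth bevelled 4 mm. Origin on the table at the block's centre.
Not all that is in view belongs to the job. What is meant by the blade_box is not brown, and is the larger of those in its own colour.

How it is judged:
At the end, for the whole second after the job is handed in: Each thing rests in its own block, let go: origins within 10 mm from above (bottle 8), undersides within 3.5 mm of the cut-out floor (bottle 4.5; driver's axis within 11), long ones in line within 0.2 rad, driver's blade to the narrow end; bottle, pry tool and box level within 0.15 rad (horizontal distance between screwdriver and driver_block below 0.01 m and z of handle_mid in the frame of driver_block below 0.015 m and y of handle_mid in the frame of driver_block below 0 m and linear speed of each of screwdriver, pry_tool, blade_box, glue_bottle below 0.02 m/s and angle between the y axis of screwdriver and the y axis of driver_block, either way round below 0.2 rad and not (contact force between screwdriver and the fingers above 0.05 N) and horizontal distance between pry_tool and pry_block below 0.01 m and z of pry_tool in the frame of pry_block below 0.0125 m and angle between each of pry_tool, blade_box, glue_bottle's own z axis and vertical below 0.15 rad and angle between the y axis of pry_tool and the y axis of pry_block, either way round below 0.2 rad and not (contact force between pry_tool and the fingers above 0.05 N) and horizontal distance between blade_box and blade_block below 0.01 m and z of blade_box in the frame of blade_block below 0.0085 m and angle between the y axis of blade_box and the y axis of blade_block, either way round below 0.2 rad and not (contact force between blade_box and the fingers above 0.05 N) and horizontal distance between glue_bottle and bottle_block below 0.008 m and z of glue_bottle in the frame of bottle_block below 0.0085 m and not (contact force between glue_bottle and the fingers above 0.05 N)); the robot touches nothing.
It fails at once if the glue bottle is tipped by more than about 35 degrees (angle between glue_bottle's own z axis and vertical above 0.6 rad).
It also fails if it takes over 112 s, if anything falls off the work surface, if the arm or the gripper's body presses on something with over 40 N, if the wrist force passes 120 N, or if a joint passes its speed limit or range.

ROBOT

A 6-joint arm with a two-finger parallel gripper is mounted at the origin on a cart in front of the work surface, level with it; the furniture and walls round the work are solid. World frame = base frame: x ahead of the robot, y to its left, z up, the work surface at z = 0. Lengths are in m, angles in rad, forces in N, time in s.
With the tool pointing down it reaches from about 0.325 to 0.875 m from the base axis. Payload 4.4 kg.
Tool frame: the origin (TCP) lies between the finger pads; the fingertips stand 19 mm ahead of it and the grasp point (between the pads) is the TCP (r.tip_reach is the distance from the TCP to the fingertips, in m); z points along the fingers, y is the line along which they close (so a half turn about z gives the same grasp; the last joint's range is limited). The gripper opens to 85 mm and grips with 20 to 120 N. Pads are 22 mm wide; open, the fingers measure 114 mm over their backs; the gripper's body (76 mm by 85 mm) begins 54 mm behind the grasp point. The pads swing forward as they close: fully open they stand 13 mm farther back than shut.
Start: joints at [0.954, 0.207, 1.542, -0, 1.393, -0.15], TCP at [0.259, 0.513, 0.25] pointing down, gripper open.
Joint ranges: [-2.73, 2.73], [-0.86, 2.22], [0.23, 2.46], [-1.11, 4.25], [0.08, 2.63], [-2.82, 2.82]. Speed limits (rad/s): [2.79, 2.79, 3.14, 3.14, 3.14, 3.14].

INTERFACE

Orientations are given as [roll, pitch, yaw] about the fixed x, y, z axes, in that order (R = Rz(yaw) Ry(pitch) Rx(roll)).
In Python, from cell import r, cams gives the robot as it stands.
- The arm moves only by the tool drive_tool, never from a script. Its argument "increments" is a list of rows, each a list of 2 entries, a list of its own where there are three numbers: the shift along the world's x, y, z in units of 40 mm (1.0 is 40 mm), then the turn about the world's z in units of 10 degrees (1.0 is 10 degrees). In form: [[[dx, dy, dz], roll], ...]. A call has 1 to 12 rows; each row shifts and turns the commanded pose from where the row before left it; what a row does not reach is not made up. A row lasts 1/8 s, in which the tool goes at most 62.5 mm and 10.7 degrees, less where a joint would pass 70% of its speed; a pose out of reach is approached as far as the arm can. A call is refused whole if a number of a shift passes 1 or a number of a turn 1, either way. A call with a gripper value outside its range is refused whole. "jaw" is the finger opening in mm, from 0 to 85.4, set as the call begins (left out, the last holds). The fingers move at their own pace and stop on an object; "force" is the grip in N (left out, the last holds). Time passes only in rows, so rows that do not move let the fingers close. It gives the time, the measured TCP pose, the force, the opening and the grip force at its end, in the units of the state.
- r.observe(): the state, without advancing time (a new reading comes with each control period).
- cams.read_camera(name): name is "side" or "top" or "wrist"; returns a dict with "img" (480x640x3 uint8, blue, green, red), "fx", "fy", "cx", "cy" (pixels), "distortion" ([k1, k2, p1, p2, k3] as OpenCV has them; the pictures are not rectified), "position" and "attitude" of the camera in the world. Camera axes: x right, y down, z forward; pixel columns grow to the right and rows downward; lengths in m; the calibration is good to about 2 mm. A picture is of the moment at which its call begins. There is no depth.
- r.job_done(): hands the job in; it is judged then, once.
The state is a dict: "time": time; "q": joint angles; "qvel": joint speeds; "joint_efforts": joint torques, N m; "eef_pos": TCP position; "eef_rot": TCP orientation; "force": force on the tool from outside, world axes, zero at the start; "moment": the same for the moment, N m; "grip_width": opening from 0.0 (shut) to 1.0 (fully open); "grasp_force": force on a finger pad.
Only numpy, scipy, OpenCV 4.12 (cv2) and the standard library are available. Lean on these libraries where they do the work, as an engineer would, in place of code of your own. Each camera call takes 0.05 s, during which the arm holds its last target. There are 200 camera calls.

## Working session

There is one attempt and no reset: what is moved stays moved. The work goes in short steps, Python scripts to look and compute and a tool call to move; the robot and the scene stay as the last step left them, time stands still between calls to the robot, and variables do not carry over. Pictures are saved under pics/ and viewed, at most 14 in all, crops included, and the job is handed in when it is done.

Besides the shell and the picture viewer there is one more tool, called by a JSON object that holds its "method" and its "body", one argument or row to a line. drive_tool: Moves the arm, as the interface text tells. Its arguments: {"type":"object","properties":{"increments":{"type":"array","items":{"type":"array"}},"jaw":{"type":"number"},"force":{"type":"number"}},"required":["increments"]}

```bash
ls; mkdir -p pics
python3 - <<'E'
from cell import r,cams
import cv2
print(r.observe())
for n in ["side","top"]:
    d=cams.read_camera(n); cv2.imwrite(f"pics/{n}0.png",d["img"])
    print(n,{k:v for k,v in d.items() if k!="img"})
E
```

```text
pics
{'time': 0.0, 'q': array([ 9.53502359e-01,  2.07448153e-01,  1.54297073e+00, -5.28160030e-05,
        1.39351522e+00, -1.50460116e-01]), 'qvel': array([-0.00082795,  0.00028338,  0.00052359, -0.00143387, -0.00030504,
       -0.000758  ]), 'joint_efforts': array([ 7.45919260e-04, -3.83007574e+01, -2.91610497e+01,  1.78926467e-05,
        1.00897648e-02,  3.72736031e-05]), 'eef_pos': array([0.25836266, 0.51287162, 0.24910179]), 'eef_rot': array([-3.13926986e+00, -2.99588065e-04,  2.67476783e+00]), 'force': array([-0.51632921,  0.89723078, -0.05969649]), 'moment': array([-0.03542341,  0.01464811, -0.01814275]), 'grasp_force': 0.0, 'grip_width': 1.0026738742801753}
side {'fx': 605.6071238312735, 'fy': 605.6071238312735, 'cx': 323.04688206080357, 'cy': 241.1948514130026, 'distortion': array([-0.20039288,  0.        ,  0.        ,  0.        ,  0.        ]), 'position': array([ 0.32836748, -1.04078216,  0.67918301]), 'attitude': array([-2.12808064,  0.01384662, -0.21054735])}
top {'fx': 556.6785690771039, 'fy': 556.6785690771039, 'cx': 316.35473416538724, 'cy': 244.74800180180813, 'distortion': array([0.01435772, 0.        , 0.        , 0.        , 0.        ]), 'position': array([ 0.42582289, -0.06240833,  1.42234236]), 'attitude': array([-3.06978165,  0.00510627, -1.54966521])}
```

View pics/top0.png

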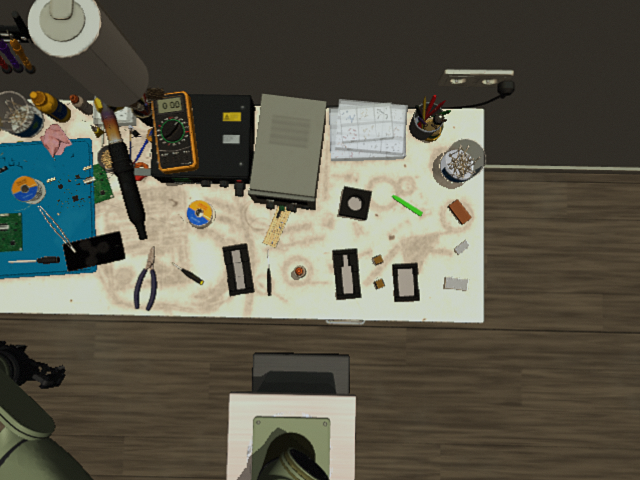

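View pics/side0.png

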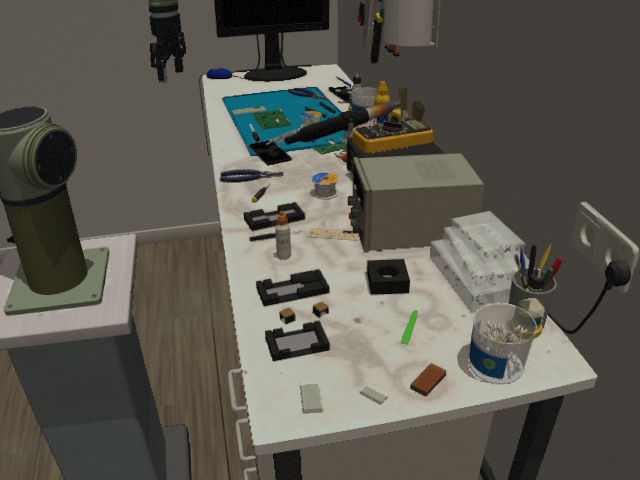

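```bash
cat > h.py <<'E'
import numpy as np,cv2
from scipy.spatial.transform import Rotation as Ro
def K(d): return np.array([[d["fx"],0,d["cx"]],[0,d["fy"],d["cy"]],[0,0,1]])
def ray(d,uv):
    p=cv2.undistortPoints(np.float64(uv).reshape(-1,1,2),K(d),d["distortion"])[:,0]
    return np.c_[p,np.ones(len(p))]@Ro.from_euler("xyz",d["attitude"]).as_matrix().T
def onz(d,uv,z):
    v=ray(d,uv); return d["position"]+v*((z-d["position"][2])/v[:,2:])
def tri(ds,uvs):
    A=np.zeros((3,3));b=np.zeros(3);L=[]
    for d,uv in zip(ds,uvs):
        v=ray(d,[uv])[0];v/=np.linalg.norm(v);P=np.eye(3)-np.outer(v,v);A+=P;b+=P@d["position"];L.append((P,d["position"]))
    X=np.linalg.solve(A,b); return X,max(np.linalg.norm(P@(X-c)) for P,c in L)
def proj(d,X):
    R=Ro.from_euler("xyz",d["attitude"]).as_matrix().T
    return cv2.projectPoints(np.float64(X).reshape(-1,1,3),cv2.Rodrigues(R)[0],-R@d["position"],K(d),d["distortion"])[0][:,0]
E
python3 - <<'E'
import cv2,numpy as np
from cell import cams
t=cv2.imread("pics/top0.png");s=cv2.imread("pics/side0.png")
f=lambda im,x0,y0,x1,y1,k:cv2.resize(im[y0:y1,x0:x1],None,fx=k,fy=k,interpolation=cv2.INTER_CUBIC)
cv2.imwrite("pics/t1.png",np.vstack([f(t,170,180,330,310,4.5)[:, :720][270:],f(t,330,180,490,310,4.5)])[:600] if 0 else np.vstack([f(t,170,235,330,305,4),f(t,325,180,485,305,4)[:320]])) 
cv2.imwrite("pics/t1.png",np.vstack([f(t,170,235,330,305,3),f(t,325,180,485,305,3)]))
cv2.imwrite("pics/s1.png",f(s,210,165,450,420,2.3))
d=cams.read_camera("wrist");cv2.imwrite("pics/w0.png",d["img"]);print({k:v for k,v in d.items() if k!="img"})
E
```

```text
{'fx': 420.3291197555033, 'fy': 420.3291197555033, 'cx': 320.40599525573316, 'cy': 236.42171308600996, 'distortion': array([-0.08000144,  0.        ,  0.        ,  0.        ,  0.        ]), 'position': array([0.18764617, 0.54864037, 0.37262229]), 'attitude': array([2.82364105e+00, 1.06440257e-03, 1.10382428e+00])}
```

View pics/t1.png

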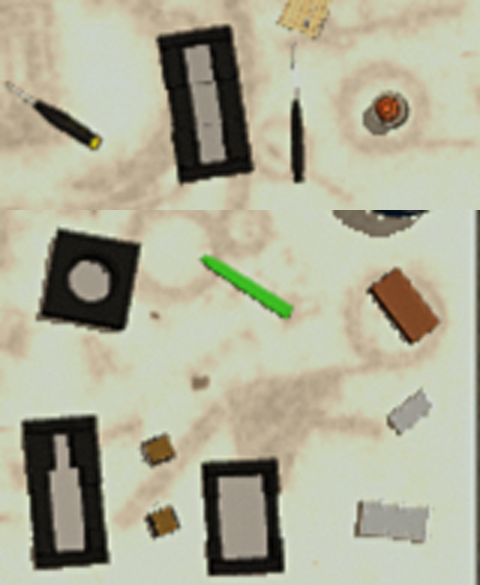

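View pics/s1.png

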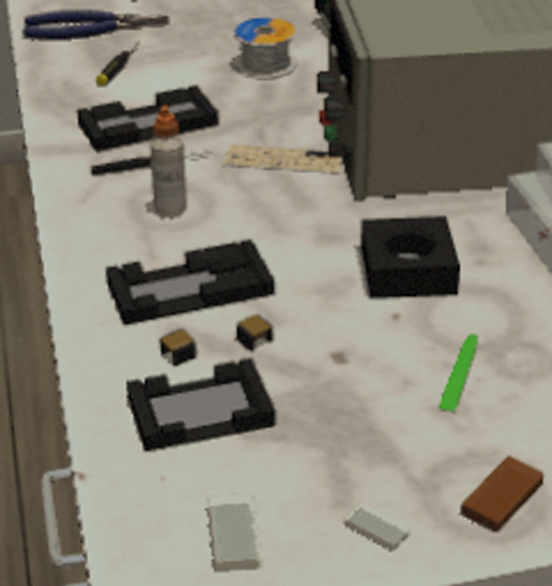

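```bash
cat > m.py <<'E'
import numpy as np,cv2
from h import *
from cell import cams
T=cams.read_camera("top");S=cams.read_camera("side")
a=lambda p:(170+p[0]/3-.33,235+p[1]/3-.33)
b=lambda p:(325+p[0]/3-.33,180+(p[1]-210)/3-.33)
c=lambda p:(210+p[0]/2.3-.28,165+p[1]/2.3-.28)
P={"pryblk":(a,[(159,37),(231,27),(252,172),(181,182)],.016,[(200,88),(218,123),(95,147),(79,108)][:0]),
"drvblk":(b,[(22,422),(96,416),(107,562),(35,568)],.016,0),
"bladeblk":(b,[(203,465),(277,459),(284,572),(210,575)],.016,0),
"botblk":(b,[(58,229),(140,243),(124,330),(41,316)],.030,0),
"pry":(b,[(203,258),(209,257),(292,312),(287,317)],.006,0),
"box":(b,[(362,501),(428,507),(424,541),(356,537)],.012,0)}
for n,(f,p,z,_) in P.items():
    X=onz(T,[f(q) for q in p],z)[:,:2];m=X.mean(0)
    e=(X[0]+X[1]-X[2]-X[3])/2; w=(X[1]+X[2]-X[0]-X[3])/2
    print(n,m.round(4),"len/yaw",np.linalg.norm(e).round(4),np.degrees(np.arctan2(e[1],e[0])).round(1),"w",np.linalg.norm(w).round(4),np.degrees(np.arctan2(w[1],w[0])).round(1))
print("driver",onz(T,[a((97,144)),a((8,85))],.007).round(4))
Q=[("noz",a((388,107)),c((166,110))),("pryend",b((206,258)),c((474,340))),("pryend2",b((289,314)),c((447,408))),
("boxTL",b((362,501)),c((250,500))),("boxTR",b((428,507)),c((259,566))),("boxBR",b((424,541)),c((219,568))),
("bladeblkTR",b((277,459)),c((273,412))),("bladeblkTL",b((203,465)),c((244,362))),("bladeBL",b((210,575)),c((129,400))),
("drvTR",b((96,416)),c((273,276))),("drvTL",b((22,422)),c((249,243))),("pryTR",a((231,27)),c((217,113))),("pryTL",a((159,37)),c((199,88))),
("botTR",b((140,243)),c((459,258))),("botTL",b((58,229)),c((450,219))),("botBL",b((41,316)),c((362,221))),
("butt",a((95,142)),c((101,79))),("tip",a((8,85)),c((138,43)))]
for n,u,v in Q:
    X,e=tri([T,S],[u,v]);print(n,X.round(4),e.round(4))
E
python3 m.py
```

```text
pryblk [0.4602 0.1428] len/yaw 0.1235 10.2 w 0.0607 -80.8
drvblk [ 0.4555 -0.1302] len/yaw 0.123 5.7 w 0.0616 -84.1
bladeblk [ 0.437  -0.2803] len/yaw 0.0935 4.1 w 0.0622 -85.3
botblk [ 0.6338 -0.1481] len/yaw 0.075 -9.7 w 0.0702 -98.6
pry [ 0.6344 -0.2835] len/yaw 0.086 56.4 w 0.0054 -60.2
box [ 0.4364 -0.406 ] len/yaw 0.0297 -7.9 w 0.0562 -93.0
driver [[0.425  0.2351 0.007 ]
 [0.4733 0.3123 0.007 ]]
noz [ 0.4583 -0.0138  0.1035] 0.0007
pryend [ 0.6581 -0.2483  0.0009] 0.0005
pryend2 [ 0.6117 -0.3197  0.0016] 0.0001
boxTL [ 0.4528 -0.3818  0.005 ] 0.0004
boxTR [ 0.448  -0.4382  0.0015] 0.0015
boxBR [ 0.4208 -0.4349  0.0024] 0.0002
bladeblkTR [ 0.4857 -0.3082  0.0139] 0.0012
bladeblkTL [ 0.4783 -0.2461  0.0116] 0.0023
bladeBL [ 0.3875 -0.2551 -0.0013] 0.0005
drvTR [ 0.519  -0.1549  0.0197] 0.0005
drvTL [ 0.5126 -0.0929  0.0113] 0.0012
pryTR [0.5252 0.1235 0.0167] 0.0007
pryTL [0.5168 0.1845 0.0133] 0.0004
botTR [ 0.6638 -0.1883  0.0367] 0.0005
botTL [ 0.6777 -0.1203  0.0275] 0.0013
botBL [ 0.6039 -0.1073  0.0285] 0.0017
butt [0.425  0.2366 0.0085] 0.0017
tip [0.4727 0.3122 0.0075] 0.0006
```

{"method": "drive_tool", "body": {
  "increments": [
    [[0.46, -0.62, -0.1], -0.95],
    [[0.46, -0.62, -0.1], -0.95],
    [[0.46, -0.62, -0.1], -0.95],
    [[0.46, -0.62, -0.1], -0.95],
    [[0.46, -0.62, -0.1], -0.95],
    [[0.46, -0.62, -0.1], -0.95],
    [[0.46, -0.62, -0.1], -0.95],
    [[0.46, -0.62, -0.1], -0.95],
    [[0.46, -0.62, -0.1], -0.95],
    [[0.46, -0.62, -0.1], -0.95],
    [[0, 0, 0], 0],
    [[0, 0, 0], 0]
  ]
}}

```text
time: 1.75
eef_pos: [0.4424, 0.2658, 0.2103]
eef_rot: [-3.141, -0.0, 1.018]
force: [-0.4, -0.5, -0.6]
grip_width: 1.004
grasp_force: 0.0
```

```bash
cat > snap.py <<'E'
import sys,cv2,pickle,numpy as np
from cell import r,cams
o=r.observe(); d=cams.read_camera("wrist");n=sys.argv[1]
cv2.imwrite(f"pics/{n}.png",d["img"]); pickle.dump(d,open(f"pics/{n}.pkl","wb"))
print(o["time"],o["eef_pos"].round(4),np.degrees(o["eef_rot"]).round(1),o["grip_width"],np.degrees(o["q"]).round(0),d["position"].round(3))
E
python3 snap.py w1
```

```text
1.75 [0.4424 0.2658 0.2103] [-180.    -0.    58.3] 1.0037125707709622 [21.  7. 99.  0. 74. 53.] [0.485 0.333 0.334]
```

View pics/w1.png

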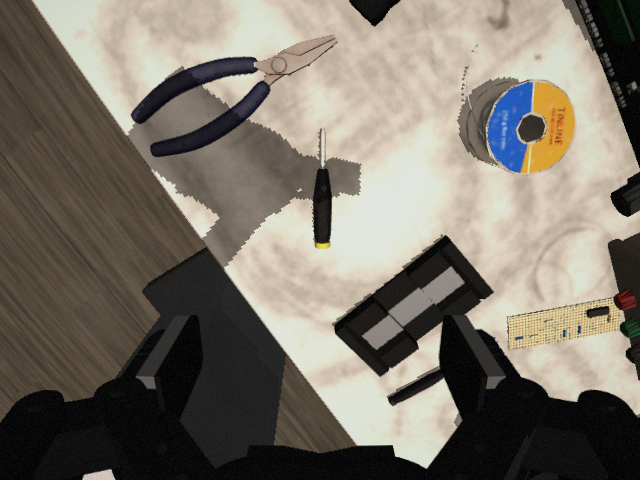

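Run:
```python
import pickle;from h import *
d=pickle.load(open("pics/w1.pkl","rb"));T=cv2.imread
import cv2
g=d["img"].astype(int)
sub=g[110:260,290:350].sum(2)
X=onz(d,[(322,248.5),(322,127.5)],.007);print(X, np.degrees(np.arctan2(*(X[1]-X[0])[[1,0]])),np.linalg.norm(X[1]-X[0]))
# pry block rim corners
B=onz(d,[(445,236),(493,292),(387,374),(335,324)],.016);print(B.round(4),B.mean(0))
print(proj(d,[[.4424,.2658,0.0],[.4424,.2658,.21]]))
```

```text
[[0.4246737  0.23277551 0.007     ]
 [0.47569823 0.31565914 0.007     ]] 58.382861189007706 0.09733036514306546
[[0.5157 0.1928 0.016 ]
 [0.5287 0.1263 0.016 ]
 [0.4132 0.1023 0.016 ]
 [0.3998 0.1711 0.016 ]] [0.46434764 0.1481408  0.016     ]
[[319.25121475 202.32308795]
 [317.37415378 346.89186822]]
```

{"method": "drive_tool", "body": {
  "increments": [
    [[0.04, -0.04, -0.94], 0],
    [[0, 0, -0.94], 0],
    [[0, 0, -0.94], 0],
    [[0, 0, -0.94], 0],
    [[0, 0, -0.5], 0],
    [[0, 0, -0.44], 0],
    [[0, 0, 0], 0],
    [[0, 0, 0], 0]
  ],
  "jaw": 40
}}

```text
time: 2.8
eef_pos: [0.4451, 0.2645, 0.0231]
eef_rot: [3.141, -0.001, 1.017]
force: [1.0, -0.6, 0.4]
grip_width: 0.467
grasp_force: 0.0
```

{"method": "drive_tool", "body": {
  "increments": [
    [[0, 0, 0], 0],
    [[0, 0, 0], 0],
    [[0, 0, 0], 0],
    [[0, 0, 0], 0],
    [[0, 0, 0], 0],
    [[0, 0, 0], 0]
  ],
  "jaw": 5,
  "force": 30
}}

```text
time: 3.55
eef_pos: [0.4452, 0.2643, 0.0233]
eef_rot: [3.141, -0.002, 1.017]
force: [-1.3, 0.1, 6.5]
grip_width: 0.146
grasp_force: 29.5
```

{"method": "drive_tool", "body": {
  "increments": [
    [[0, 0, 1], 0],
    [[0, 0, 1], 0],
    [[-0.11, -0.98, 0.4], -0.53],
    [[-0.11, -0.98, 0.4], -0.53],
    [[-0.11, -0.98, 0.4], -0.53],
    [[-0.11, -0.98, 0.4], -0.53],
    [[-0.11, -0.98, 0.4], -0.53],
    [[-0.11, -0.98, 0.4], -0.53],
    [[-0.11, -0.98, 0.3], -0.53],
    [[-0.11, -0.98, 0], -0.53],
    [[-0.11, -0.98, 0], -0.53],
    [[-0.11, -0.98, 0], -0.53]
  ]
}}

```text
time: 5.05
eef_pos: [0.3997, -0.1293, 0.2101]
eef_rot: [3.142, 0.0, 0.088]
force: [-0.0, -0.7, -0.5]
grip_width: 0.149
grasp_force: 29.6
```

{"method": "drive_tool", "body": {
  "increments": [
    [[0, 0, 0], 0],
    [[0, 0, 0], 0]
  ]
}}

```text
time: 5.3
eef_pos: [0.4, -0.1277, 0.2099]
eef_rot: [-3.141, 0.001, 0.092]
force: [1.1, 0.4, -0.6]
grip_width: 0.15
grasp_force: 29.6
```

```bash
python3 snap.py w2
```

```text
5.3 [ 0.4    -0.1277  0.2099] [-179.9    0.     5.3] 0.1501158146016073 [-30.  -5. 111.   0.  74.  55.] [ 0.481 -0.121  0.333]
```

View pics/w2.png

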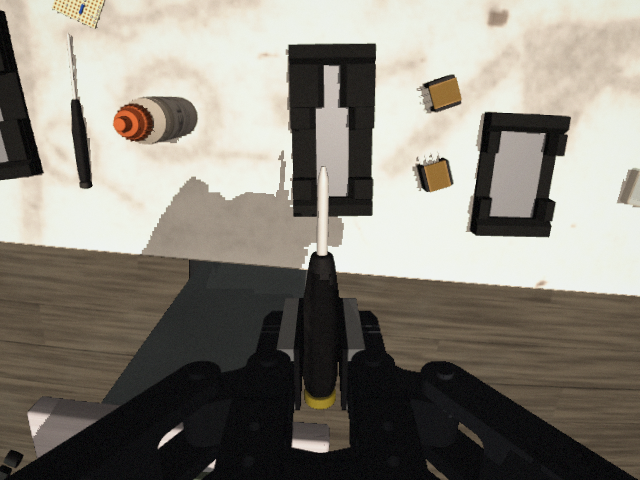

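```bash
cat > rect.py <<'E'
from h import *
def rect(d,p,z,l=""):
    X=onz(d,p,z)[:,:2];e=(X[0]+X[1]-X[2]-X[3])/2;w=(X[1]+X[2]-X[0]-X[3])/2
    print(l,X.mean(0).round(4),"L %.4f W %.4f yaw %.1f / %.1f"%(np.linalg.norm(e),np.linalg.norm(w),np.degrees(np.arctan2(e[1],e[0])),np.degrees(np.arctan2(w[1],w[0]))+90))
E
python3 - <<'E'
import pickle;from rect import *
d=pickle.load(open("pics/w2.pkl","rb"))
rect(d,[(288,44),(376,44),(372,216),(292,216)],.016,"drv rim")
rect(d,[(485,112),(570,116),(550,237),(470,234)],.016,"blade rim")
rect(d,[(497,131),(548,133),(537,220),(488,219)],.004,"blade floor")
print(onz(d,[(324,65),(340,65),(324,107),(340,107),(316,107),(349,107),(316,197),(347,197)],.004).round(4))
print("bottle",onz(d,[(122,122)],.105).round(4))
E
```

```text
drv rim [ 0.4568 -0.1314] L 0.1253 W 0.0622 yaw 5.7 / 5.3
blade rim [ 0.4391 -0.2789] L 0.0951 W 0.0667 yaw 4.6 / 3.6
blade floor [ 0.4375 -0.2835] L 0.0710 W 0.0418 yaw 6.4 / 4.3
[[ 0.5054 -0.1209  0.004 ]
 [ 0.5065 -0.1326  0.004 ]
 [ 0.4754 -0.1237  0.004 ]
 [ 0.4766 -0.1357  0.004 ]
 [ 0.4749 -0.1177  0.004 ]
 [ 0.4772 -0.1425  0.004 ]
 [ 0.4057 -0.1238  0.004 ]
 [ 0.4079 -0.1486  0.004 ]]
bottle [[ 0.4606 -0.0155  0.105 ]]
```

{"method": "drive_tool", "body": {
  "increments": [
    [[0.54, -0.07, 0], 0.02],
    [[0.53, -0.06, 0], 0],
    [[0, 0, -1], 0],
    [[0, 0, -1], 0],
    [[0, 0, -1], 0],
    [[0, 0, -0.5], 0],
    [[0, 0, 0], 0],
    [[0, 0, 0], 0]
  ]
}}

```text
time: 6.35
eef_pos: [0.444, -0.133, 0.0712]
eef_rot: [3.141, -0.001, 0.097]
force: [0.1, 0.4, -1.2]
grip_width: 0.147
grasp_force: 29.6
```

{"method": "drive_tool", "body": {
  "increments": [
    [[-0.02, 0, -0.36], 0],
    [[0, 0, -0.36], 0],
    [[0, 0, -0.36], 0],
    [[0, 0, 0], 0],
    [[0, 0, 0], 0]
  ]
}}

```text
time: 6.98
eef_pos: [0.4419, -0.1332, 0.0263]
eef_rot: [-3.141, 0.001, 0.095]
force: [0.3, -0.2, 0.1]
grip_width: 0.15
grasp_force: 30.7
```

{"method": "drive_tool", "body": {
  "increments": [
    [[0, 0, 0], 0],
    [[0, 0, 0], 0],
    [[0, 0, 0], 0]
  ],
  "jaw": 40
}}

```text
time: 7.35
eef_pos: [0.4424, -0.1333, 0.0271]
eef_rot: [3.142, -0.0, 0.095]
force: [0.4, 0.3, 0.4]
grip_width: 0.471
grasp_force: 0.0
```

{"method": "drive_tool", "body": {
  "increments": [
    [[0, 0, 1], 0],
    [[0, 0, 1], 0],
    [[0, 0, 1], 0],
    [[0, -0.85, 0.8], 1],
    [[0, -0.85, 0.8], 1],
    [[0, -0.85, 0.1], 1],
    [[0, -0.85, 0], 1],
    [[0, -0.85, 0], 1],
    [[0, -0.85, 0], 1],
    [[0, -0.85, 0], 1],
    [[-0.1, -0.85, 0], 1],
    [[0, 0, 0], 0.1]
  ]
}}

```text
time: 8.85
eef_pos: [0.4378, -0.4075, 0.2149]
eef_rot: [3.142, 0.001, 1.507]
force: [0.5, 0.3, -0.2]
grip_width: 0.47
grasp_force: 0.0
```

{"method": "drive_tool", "body": {
  "increments": [
    [[0, 0, 0], 0],
    [[0, 0, 0], 0]
  ]
}}

```text
time: 9.1
eef_pos: [0.4385, -0.4042, 0.215]
eef_rot: [-3.141, -0.001, 1.509]
force: [0.3, 0.4, 0.4]
grip_width: 0.468
grasp_force: 0.0
```

```bash
python3 snap.py w3
```

```text
9.1 [ 0.4385 -0.4042  0.215 ] [-180.    -0.    86.5] 0.46795113982713044 [-51.  16.  87.   0.  77. -47.] [ 0.444 -0.325  0.338]
```

View pics/w3.png

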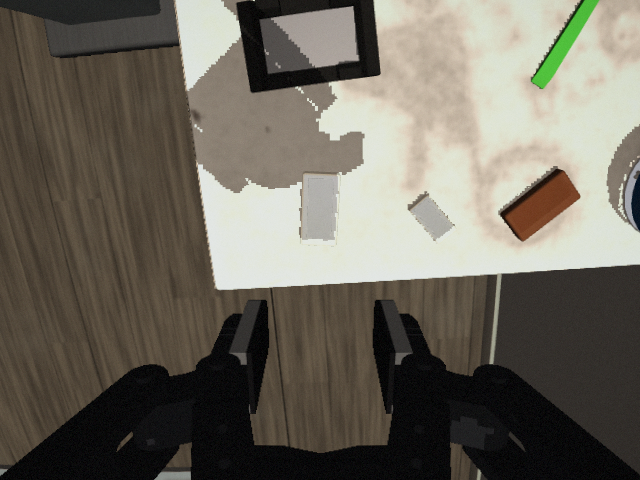

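Run:
```python
import pickle;from rect import *
from cell import cams
d=pickle.load(open("pics/w3.pkl","rb"));T=cams.read_camera("top");cv2.imwrite("pics/t2.png",T["img"])
rect(d,[(304.,172.5),(340,173),(336.5,245),(301,244.5)],.012,"box")
b=lambda p:(325+p[0]/3-.33,180+(p[1]-210)/3-.33)
print(tri([d,T],[(320.4,208.7),b((392.5,521.5))]))
rect(d,[(237,2),(375,-16),(380,74),(252,91)],.016,"bladeblk")
print(onz(d,[(540,85)],.003))
cv2.imwrite("pics/t2c.png",cv2.resize(T["img"][240:310,330:430],None,fx=6,fy=6,interpolation=cv2.INTER_CUBIC))
```

```text
box [ 0.4391 -0.409 ] L 0.0595 W 0.0286 yaw 84.0 / 85.6
(array([ 0.4375972 , -0.42209626, -0.04820309]), np.float64(0.0015932488900486713))
bladeblk [ 0.4402 -0.2818] L 0.0607 W 0.0955 yaw 92.9 / 93.5
[[ 0.61514406 -0.32167758  0.003     ]]
```

View pics/t2c.png

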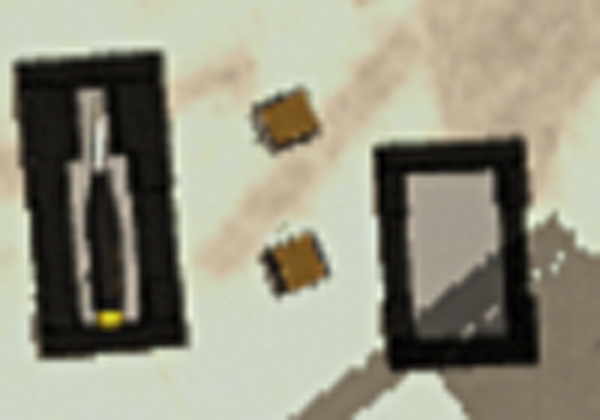

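{"method": "drive_tool", "body": {
  "increments": [
    [[0.02, -0.12, -0.9], -0.15],
    [[0, 0, -0.9], 0],
    [[0, 0, -0.9], 0],
    [[0, 0, -0.9], 0],
    [[0, 0, -0.7], 0],
    [[0, 0, -0.55], 0],
    [[0, 0, 0], 0],
    [[0, 0, 0], 0]
  ],
  "jaw": 55
}}

```text
time: 10.2
eef_pos: [0.4398, -0.4105, 0.0221]
eef_rot: [3.141, 0.001, 1.483]
force: [-0.4, -0.2, 0.3]
grip_width: 0.641
grasp_force: 0.0
```

{"method": "drive_tool", "body": {
  "increments": [
    [[0, 0, 0], 0],
    [[0, 0, 0], 0],
    [[0, 0, 0], 0],
    [[0, 0, 0], 0],
    [[0, 0, 0], 0]
  ],
  "jaw": 20,
  "force": 30
}}

```text
time: 10.82
eef_pos: [0.4401, -0.4112, 0.0228]
eef_rot: [3.139, 0.002, 1.483]
force: [0.8, 0.9, 5.8]
grip_width: 0.34
grasp_force: 30.7
```

{"method": "drive_tool", "body": {
  "increments": [
    [[0, 0, 1], 0],
    [[0, 0, 1], 0],
    [[-0.01, 0.36, 0.1], -0.9],
    [[-0.01, 0.36, 0], -0.9],
    [[-0.01, 0.36, 0], -0.9],
    [[-0.01, 0.36, 0], -0.9],
    [[-0.01, 0.36, 0], -0.9],
    [[-0.01, 0.36, 0], -0.9],
    [[-0.01, 0.36, 0], -0.9],
    [[-0.01, 0.36, 0], -0.9],
    [[0, 0.36, 0], -0.9],
    [[0, 0, 0], 0]
  ]
}}

```text
time: 12.32
eef_pos: [0.4356, -0.2795, 0.1047]
eef_rot: [-3.141, 0.001, 0.072]
force: [0.4, -0.9, 0.1]
grip_width: 0.34
grasp_force: 30.0
```

{"method": "drive_tool", "body": {
  "increments": [
    [[0, 0, 0], 0],
    [[0, 0, 0], 0]
  ]
}}

```text
time: 12.58
eef_pos: [0.4361, -0.2812, 0.1052]
eef_rot: [3.141, -0.0, 0.07]
force: [0.9, -0.5, -0.4]
grip_width: 0.335
grasp_force: 30.0
```

```bash
python3 snap.py w4
```

```text
12.575 [ 0.4361 -0.2812  0.1052] [180.  -0.   4.] 0.33541161840126826 [-42.  15. 104.  -0.  62.  44.] [ 0.517 -0.276  0.229]
```

View pics/w4.png

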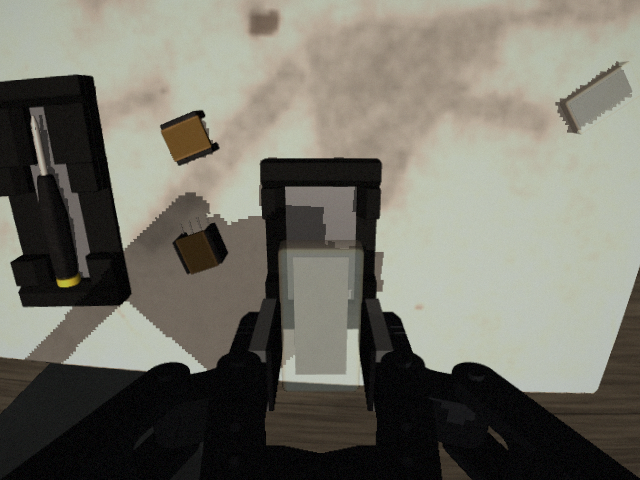

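Run:
```python
import pickle;from rect import *
d=pickle.load(open("pics/w4.pkl","rb"))
F=onz(d,[(285,186),(357,188)],.004);print("floor far edge",F.round(4),F.mean(0).round(4))
R=onz(d,[(261,159),(382,159)],.016);print("rim far",R.round(4),R.mean(0).round(4))
rect(d,[(280,247),(363,248),(362,390),(279,390)],.0944,"box")
```

```text
floor far edge [[ 0.4708 -0.2601  0.004 ]
 [ 0.4724 -0.2991  0.004 ]] [ 0.4716 -0.2796  0.004 ]
rim far [[ 0.4862 -0.2482  0.016 ]
 [ 0.4905 -0.3091  0.016 ]] [ 0.4883 -0.2787  0.016 ]
box [ 0.4398 -0.2817] L 0.0586 W 0.0301 yaw 3.6 / 3.6
```

{"method": "drive_tool", "body": {
  "increments": [
    [[-0.02, 0, -0.7], 0],
    [[0, 0, -0.7], 0],
    [[0, 0, -0.3], 0],
    [[0, 0, -0.22], 0],
    [[0, 0, 0], 0],
    [[0, 0, 0], 0]
  ]
}}

```text
time: 13.38
eef_pos: [0.4359, -0.2811, 0.0291]
eef_rot: [3.14, -0.001, 0.069]
force: [0.8, 0.1, -0.7]
grip_width: 0.345
grasp_force: 30.0
```

{"method": "drive_tool", "body": {
  "increments": [
    [[0, 0, 0], 0],
    [[0, 0, 0], 0],
    [[0, 0, 0], 0]
  ],
  "jaw": 50
}}

```text
time: 13.75
eef_pos: [0.4354, -0.2806, 0.0286]
eef_rot: [3.141, -0.0, 0.069]
force: [0.3, 0.0, -0.6]
grip_width: 0.586
grasp_force: 0.0
```

{"method": "drive_tool", "body": {
  "increments": [
    [[0, 0, 1], 0],
    [[0, 0, 1], 0],
    [[0, 0, 1], 0],
    [[0.83, 0, 0.25], 0.88],
    [[0.83, 0, 0.25], 0.88],
    [[0.83, 0, 0.25], 0.88],
    [[0.83, 0, 0.25], 0.88],
    [[0.83, 0, 0.25], 0.88],
    [[0.83, -0.05, 0], 0.88],
    [[0, 0, 0], 0],
    [[0, 0, 0], 0]
  ]
}}

```text
time: 15.12
eef_pos: [0.6335, -0.2822, 0.1975]
eef_rot: [-3.14, 0.0, 0.989]
force: [0.7, -0.7, -0.2]
grip_width: 0.585
grasp_force: 0.0
```

```bash
python3 snap.py w5
python3 - <<'E'
import pickle;from rect import *
d=pickle.load(open("pics/w5.pkl","rb"))
h=cv2.cvtColor(d["img"],cv2.COLOR_BGR2HSV);m=cv2.inRange(h,(45,120,60),(75,255,255))
n,l,s,c=cv2.connectedComponentsWithStats(m);i=1+s[1:,4].argmax();print(s[i])
p=cv2.boxPoints(cv2.minAreaRect(np.argwhere(l==i)[:,::-1].astype(np.float32)));print(p)
X=onz(d,p,.006)[:,:2];print(X.round(4),X.mean(0).round(4));e=[X[1]-X[0],X[2]-X[1]];e=max(e,key=np.linalg.norm);print(np.linalg.norm(e),np.degrees(np.arctan2(e[1],e[0])))
T=cams=None
E
```

```text
15.125 [ 0.6335 -0.2822  0.1975] [-179.9    0.    56.7] 0.5852933529946597 [-31.  28.  73.  -0.  79.   2.] [ 0.679 -0.216  0.321]
[ 317  147   16  112 1535]
[[314.83276 147.14763]
 [329.64923 146.72429]
 [332.82788 257.97632]
 [318.0114  258.39966]]
[[ 0.6561 -0.2417]
 [ 0.6654 -0.2474]
 [ 0.6197 -0.3227]
 [ 0.6096 -0.3164]] [ 0.6377 -0.282 ]
0.08805817104113331 -121.2820244174964
```

{"method": "drive_tool", "body": {
  "increments": [
    [[0.1, 0, -0.9], 0.2],
    [[0, 0, -0.9], 0],
    [[0, 0, -0.9], 0],
    [[0, 0, -0.9], 0],
    [[0, 0, -0.5], 0],
    [[0, 0, -0.3], 0],
    [[0, 0, 0], 0],
    [[0, 0, 0], 0]
  ],
  "jaw": 40
}}

```text
time: 16.18
eef_pos: [0.6395, -0.2832, 0.0241]
eef_rot: [3.139, 0.0, 1.025]
force: [-1.0, -0.7, -0.8]
grip_width: 0.47
grasp_force: 0.0
```

{"method": "drive_tool", "body": {
  "increments": [
    [[0, 0, 0], 0],
    [[0, 0, 0], 0],
    [[0, 0, 0], 0],
    [[0, 0, 0], 0],
    [[0, 0, 0], 0]
  ],
  "jaw": 5,
  "force": 25
}}

```text
time: 16.8
eef_pos: [0.6392, -0.2829, 0.0235]
eef_rot: [3.14, -0.0, 1.025]
force: [-0.4, -0.3, 5.1]
grip_width: 0.094
grasp_force: 25.7
```

{"method": "drive_tool", "body": {
  "increments": [
    [[0, 0, 0], 0],
    [[0, 0, -0.07], 0],
    [[0, 0, 0], 0],
    [[0, 0, 0], 0]
  ],
  "jaw": 30
}}

```text
time: 17.3
eef_pos: [0.6379, -0.2823, 0.0188]
eef_rot: [-3.14, 0.0, 1.025]
force: [0.2, 0.1, 0.3]
grip_width: 0.351
grasp_force: 0.0
```

{"method": "drive_tool", "body": {
  "increments": [
    [[0, 0, 0], 0],
    [[0, 0, 0], 0],
    [[0, 0, 0], 0],
    [[0, 0, 0], 0],
    [[0, 0, 0], 0]
  ],
  "jaw": 5,
  "force": 25
}}

```text
time: 17.92
eef_pos: [0.6384, -0.2825, 0.0196]
eef_rot: [3.141, -0.0, 1.025]
force: [-0.6, -0.2, 1.2]
grip_width: 0.12
grasp_force: 26.0
```

{"method": "drive_tool", "body": {
  "increments": [
    [[0, 0, 1], 0],
    [[0, 0, 1], 0],
    [[0, 0, 1], 0],
    [[-0.52, 0.95, 1], -0.44],
    [[-0.52, 0.95, 0.8], -0.44],
    [[-0.52, 0.95, 0], -0.44],
    [[-0.52, 0.95, 0], -0.44],
    [[-0.52, 0.95, 0], -0.44],
    [[-0.52, 0.95, 0], -0.44],
    [[-0.52, 0.95, 0], -0.44],
    [[-0.52, 0.95, 0], -0.44],
    [[-0.52, 0.95, 0], -0.44]
  ]
}}

```text
time: 19.42
eef_pos: [0.45, 0.0607, 0.2113]
eef_rot: [-3.141, 0.0, 0.331]
force: [-0.2, 0.7, 0.1]
grip_width: 0.118
grasp_force: 25.8
```

{"method": "drive_tool", "body": {
  "increments": [
    [[-0.52, 0.95, 0], -0.44],
    [[-0.52, 0.95, 0], -0.44],
    [[0, 0, 0], 0],
    [[0, 0, 0], 0]
  ]
}}

```text
time: 19.92
eef_pos: [0.4096, 0.1353, 0.2115]
eef_rot: [3.141, -0.0, 0.182]
force: [-0.1, 0.6, -0.2]
grip_width: 0.114
grasp_force: 25.8
```

```bash
python3 snap.py w6
```

```text
19.925 [0.4096 0.1353 0.2115] [180.   -0.   10.4] 0.11355033347869267 [  7.  -4. 110.  -0.  74.  86.] [0.489 0.149 0.335]
```

View pics/w6.png

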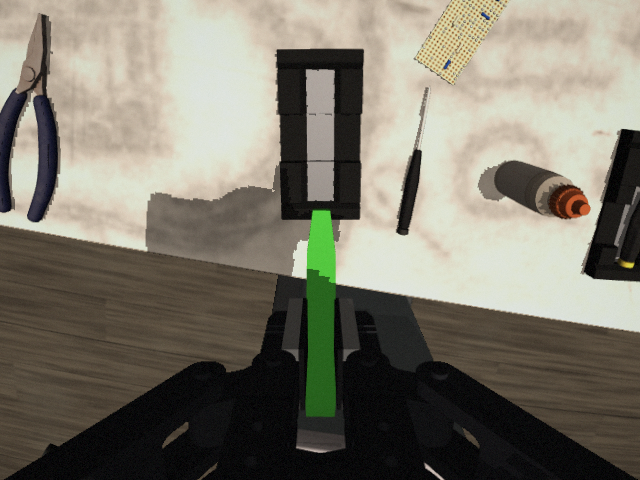

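Run:
```python
import pickle;from rect import *
d=pickle.load(open("pics/w6.pkl","rb"))
rect(d,[(277,50),(363,50),(359,219),(281,219)],.016,"pryblk")
rect(d,[(306,69),(334,69),(333.5,202),(306.5,202)],.009,"floor")
rect(d,[(311.5,210),(330.5,210),(336.5,416),(304.5,416)],.198,"tool")
print("nozzle",onz(d,[(580,208)],.105).round(4))
```

```text
pryblk [0.4618 0.1445] L 0.1244 W 0.0612 yaw 10.4 / 10.4
floor [0.4616 0.1445] L 0.0998 W 0.0210 yaw 10.4 / 10.4
tool [0.4121 0.135 ] L 0.0860 W 0.0097 yaw 10.3 / 10.4
nozzle [[ 0.4596 -0.0098  0.105 ]]
```

{"method": "drive_tool", "body": {
  "increments": [
    [[0.62, 0.12, 0], 0],
    [[0.62, 0.12, 0], 0],
    [[0, 0, -1], 0],
    [[0, 0, -1], 0],
    [[0, 0, -1], 0],
    [[0, 0, -0.5], 0],
    [[0, 0, 0], 0],
    [[0, 0, 0], 0]
  ]
}}

```text
time: 20.98
eef_pos: [0.4605, 0.1445, 0.0723]
eef_rot: [3.141, -0.002, 0.18]
force: [1.0, 0.2, 0.0]
grip_width: 0.116
grasp_force: 25.8
```

{"method": "drive_tool", "body": {
  "increments": [
    [[0, 0, -0.4], 0],
    [[0, 0, -0.4], 0],
    [[0, 0, -0.26], 0],
    [[0, 0, 0], 0],
    [[0, 0, 0], 0]
  ]
}}

```text
time: 21.6
eef_pos: [0.4589, 0.1451, 0.0287]
eef_rot: [-3.142, 0.001, 0.181]
force: [-0.7, 0.0, -0.7]
grip_width: 0.118
grasp_force: 27.1
```

{"method": "drive_tool", "body": {
  "increments": [
    [[0, 0, 0], 0],
    [[0, 0, 0], 0],
    [[0, 0, 0], 0]
  ],
  "jaw": 40
}}

```text
time: 21.98
eef_pos: [0.4593, 0.1451, 0.0292]
eef_rot: [3.142, -0.0, 0.181]
force: [-0.3, -0.2, 0.8]
grip_width: 0.468
grasp_force: 0.0
```

```bash
python3 - <<'E'
from rect import *
from cell import cams
T=cams.read_camera("top");S=cams.read_camera("side")
for z in (.1,.13,.16): print(z,onz(T,[(313,200),(326,97),(252,192),(330,103),(330,158),(407,157)],z).round(3)[:,:2].tolist())
print(onz(S,[(363,246),(480,246)],0.0).round(3))
cv2.imwrite("pics/s2.png",np.vstack([cv2.resize(S["img"][160:365,220:480],None,fx=2.3,fy=2.3,interpolation=cv2.INTER_CUBIC)]))
E
python3 snap.py w7
```

```text
0.1 [[0.628, -0.043], [0.88, -0.069], [0.644, 0.103], [0.866, -0.079], [0.731, -0.082], [0.737, -0.267]]
0.13 [[0.623, -0.044], [0.87, -0.069], [0.639, 0.1], [0.856, -0.079], [0.724, -0.082], [0.73, -0.262]]
0.16 [[0.619, -0.044], [0.86, -0.069], [0.634, 0.096], [0.846, -0.079], [0.717, -0.081], [0.723, -0.258]]
[[ 0.624 -0.011  0.   ]
 [ 0.865 -0.068  0.   ]]
22.075 [0.4592 0.1451 0.0292] [-180.    -0.    10.4] 0.4673707589633271 [  7.  19. 110.   0.  51.  87.] [0.539 0.159 0.153]
```

View pics/s2.png

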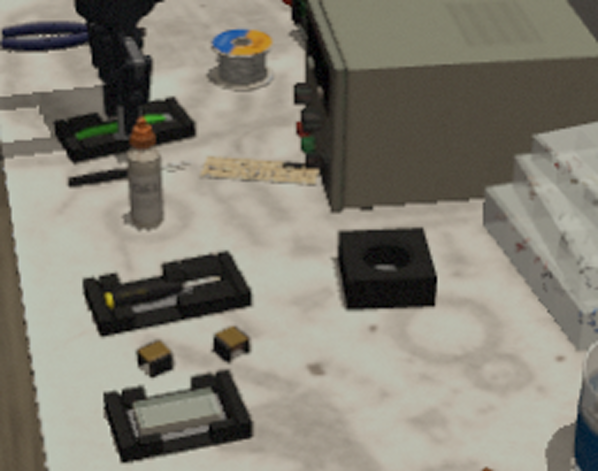

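{"method": "drive_tool", "body": {
  "increments": [
    [[0, 0, 1], 0],
    [[0, 0, 1], 0],
    [[0, 0, 1], 0],
    [[0, 0, 1], 0],
    [[0, 0, 0.6], 0],
    [[0, -1, 0], -0.26],
    [[0, -1, 0], -0.26],
    [[0, -1, 0], -0.26],
    [[0, -0.95, 0], -0.26],
    [[0, 0, 0], 0],
    [[0, 0, 0], 0]
  ],
  "jaw": 65
}}

```text
time: 23.5
eef_pos: [0.459, -0.0126, 0.213]
eef_rot: [-3.141, 0.0, -0.001]
force: [0.5, -0.2, -0.5]
grip_width: 0.757
grasp_force: 0.0
```

```bash
python3 snap.py w8
python3 - <<'E'
import pickle;from rect import *
L=lambda n:pickle.load(open(f"pics/{n}.pkl","rb"))
from cell import cams
T=cams.read_camera("top");S=cams.read_camera("side")
a=lambda p:(170+p[0]/3-.33,235+p[1]/3-.33);c=lambda p:(210+p[0]/2.3-.28,165+p[1]/2.3-.28)
print(tri([L("w2"),L("w6"),T,S],[(121,122),(582,208),a((388,107)),c((166,108))]))
E
```

```text
23.5 [ 0.459  -0.0126  0.213 ] [-1.8e+02  0.0e+00 -1.0e-01] 0.7569318469060743 [-12.  -0. 106.   0.  74.  78.] [ 0.54  -0.013  0.336]
(array([ 0.45918547, -0.01315903,  0.10356377]), np.float64(0.0019241353111550223))
```

View pics/w8.png

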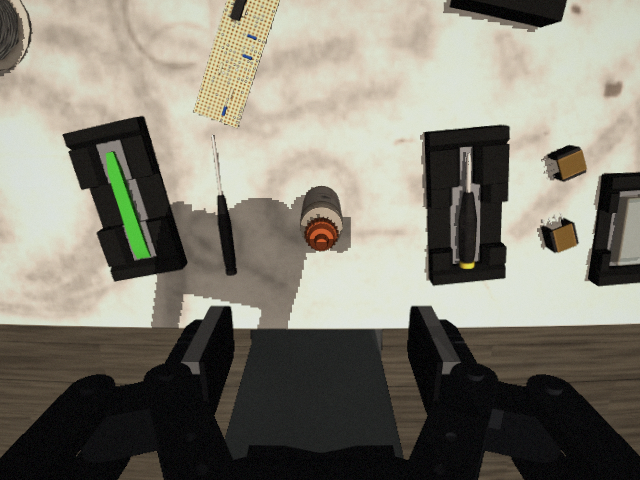

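{"method": "drive_tool", "body": {
  "increments": [
    [[0, 0, -0.8], 0],
    [[0, 0, -0.8], 0],
    [[0, 0, -0.8], 0],
    [[0, 0, -0.8], 0],
    [[0, 0, -0.58], 0],
    [[0, 0, 0], 0],
    [[0, 0, 0], 0]
  ]
}}

```text
time: 24.52
eef_pos: [0.46, -0.0126, 0.0627]
eef_rot: [3.141, -0.001, 0.0]
force: [-0.1, -0.9, -0.2]
grip_width: 0.758
grasp_force: 0.0
```

{"method": "drive_tool", "body": {
  "increments": [
    [[0, 0, 0], 0],
    [[0, 0, 0], 0],
    [[0, 0, 0], 0],
    [[0, 0, 0], 0],
    [[0, 0, 0], 0],
    [[0, 0, 0], 0]
  ],
  "jaw": 22,
  "force": 35
}}

```text
time: 25.28
eef_pos: [0.4601, -0.013, 0.063]
eef_rot: [3.141, -0.002, -0.001]
force: [-1.0, 0.8, 7.0]
grip_width: 0.331
grasp_force: 34.3
```

Run:
```python
import pickle;from rect import *
L=lambda n:pickle.load(open(f"pics/{n}.pkl","rb"))
d=L("w8")
h=cv2.cvtColor(d["img"],cv2.COLOR_BGR2HSV);m=cv2.inRange(h,(45,120,60),(75,255,255))
n,l,s,c=cv2.connectedComponentsWithStats(m);i=1+s[1:,4].argmax()
p=cv2.boxPoints(cv2.minAreaRect(np.argwhere(l==i)[:,::-1].astype(np.float32)))
X=onz(d,p,.015)[:,:2];print(X.mean(0).round(4));e=[X[1]-X[0],X[2]-X[1]];e=max(e,key=np.linalg.norm);print(np.linalg.norm(e),np.degrees(np.arctan2(e[1],e[0])))
rect(d,[(64,133),(144,116),(186,268),(112,279)],.016,"pryblk")
rect(d,[(96,146),(124,140),(158,253),(132,259)],.009,"fl")
print("bottle base/noz",onz(d,[(320,242)],.105))
d=L("w5");g=cv2.cvtColor(d["img"],cv2.COLOR_BGR2GRAY);print(proj(d,[[.634,-.148,.03]]))
```

```text
[0.4592 0.1437]
0.0885871678561529 -168.21802859785456
pryblk [0.4632 0.1416] L 0.1238 W 0.0662 yaw 9.4 / 9.3
fl [0.4624 0.1437] L 0.0958 W 0.0240 yaw 9.8 / 11.6
bottle base/noz [[ 0.4606579  -0.01273928  0.105     ]]
[[206.22349132  49.25547433]]
```

{"method": "drive_tool", "body": {
  "increments": [
    [[0, 0, 0.6], 0],
    [[0, 0, 0.9], 0],
    [[0, 0, 0.9], 0],
    [[0, 0, 0.9], 0],
    [[0, 0, 0.8], 0],
    [[0.3, -0.55, 0], 0],
    [[0.52, -0.6, 0], 0],
    [[0.52, -0.6, 0], 0],
    [[0.52, -0.6, 0], 0],
    [[0.52, -0.6, 0], 0],
    [[0.49, -0.43, 0], 0],
    [[0, 0, 0], 0]
  ]
}}

```text
time: 26.78
eef_pos: [0.5744, -0.1493, 0.2253]
eef_rot: [-3.142, 0.0, -0.002]
force: [0.4, 0.7, -0.6]
grip_width: 0.33
grasp_force: 34.6
```

{"method": "drive_tool", "body": {
  "increments": [
    [[0, 0, 0], 0],
    [[0, 0, 0], 0]
  ]
}}

```text
time: 27.02
eef_pos: [0.5732, -0.1473, 0.2257]
eef_rot: [-3.141, 0.001, -0.0]
force: [-0.7, -0.1, -0.3]
grip_width: 0.333
grasp_force: 34.6
```

```bash
python3 snap.py w9; python3 -c "
import cv2,numpy as np
a=cv2.imread('pics/w9.png')[40:480,130:530];b=cv2.imread('pics/w5.png')[0:110,140:280]
b=cv2.resize(b,None,fx=2.8,fy=2.8)[:440];o=np.zeros((440,792,3),np.uint8);o[:,:400]=a;o[:b.shape[0],400:400+b.shape[1]]=b;cv2.imwrite('pics/w9c.png',o)"
```

```text
27.025 [ 0.5732 -0.1473  0.2257] [-180.    0.   -0.] 0.3331732574464697 [-23.  15.  87.   0.  78.  67.] [ 0.654 -0.148  0.349]
```

View pics/w9c.png

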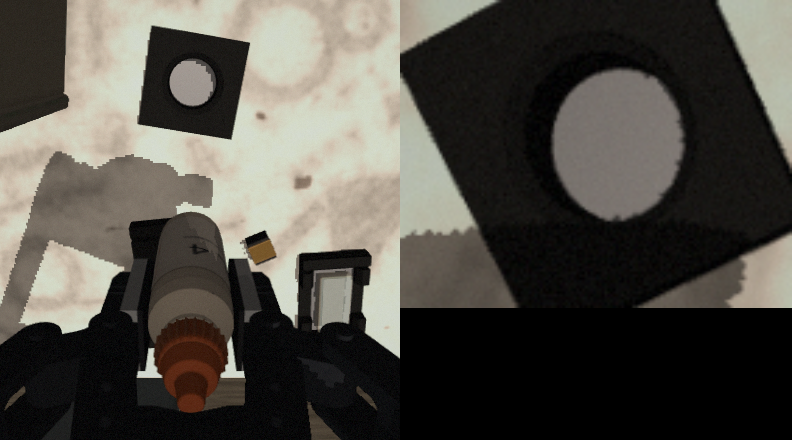

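Run:
```python
import pickle;from rect import *
d=pickle.load(open("pics/w9.pkl","rb"))
f=lambda P:[(130+x,40+y) for x,y in P]
rect(d,f([(151,26),(250,43),(232,139),(137,124)]),.030,"rim")
print("floor c",onz(d,f([(192.5,83),(169,83),(217,83)]),.004).round(4))
w=pickle.load(open("pics/w5.pkl","rb"))
print("w5 floor",onz(w,[(140+(618.5-400)/2.8,(144)/2.8)],.004).round(4))
z=.2257-.063
print("nozzle tip",onz(d,f([(191,404)]),z+.105).round(4))
```

```text
rim [ 0.6366 -0.1491] L 0.0712 W 0.0727 yaw -9.5 / -9.2
floor c [[ 0.6361 -0.1492  0.004 ]
 [ 0.6361 -0.1305  0.004 ]
 [ 0.6361 -0.1688  0.004 ]]
w5 floor [[ 0.6361 -0.1479  0.004 ]]
nozzle tip [[ 0.5731 -0.148   0.2677]]
```

{"method": "drive_tool", "body": {
  "increments": [
    [[0.53, -0.01, 0], 0],
    [[0.53, -0.01, 0], 0],
    [[0.52, -0.01, 0], 0],
    [[0, 0, 0], 0],
    [[0, 0, -0.8], 0],
    [[0, 0, -0.8], 0],
    [[0, 0, -0.8], 0],
    [[0, 0, -0.4], 0],
    [[0, 0, 0], 0],
    [[0, 0, 0], 0]
  ]
}}

```text
time: 28.32
eef_pos: [0.6381, -0.1497, 0.1157]
eef_rot: [3.141, -0.003, -0.001]
force: [0.5, -0.1, -0.9]
grip_width: 0.331
grasp_force: 34.6
```

{"method": "drive_tool", "body": {
  "increments": [
    [[-0.02, 0, -0.3], 0],
    [[0, 0, -0.3], 0],
    [[0, 0, -0.3], 0],
    [[0, 0, 0], 0]
  ]
}}

```text
time: 28.82
eef_pos: [0.6349, -0.1488, 0.0756]
eef_rot: [-3.14, 0.004, -0.001]
force: [0.2, -0.3, 0.3]
grip_width: 0.327
grasp_force: 34.6
```

{"method": "drive_tool", "body": {
  "increments": [
    [[0, 0, -0.15], 0],
    [[0, 0, -0.12], 0],
    [[0, 0, 0], 0],
    [[0, 0, 0], 0]
  ]
}}

```text
time: 29.32
eef_pos: [0.6364, -0.1493, 0.0671]
eef_rot: [3.142, -0.0, -0.001]
force: [0.3, -0.2, -0.1]
grip_width: 0.332
grasp_force: 34.7
```

{"method": "drive_tool", "body": {
  "increments": [
    [[0, 0, 0], 0],
    [[0, 0, 0], 0],
    [[0, 0, 0], 0],
    [[0, 0, 0], 0]
  ],
  "jaw": 60
}}

```text
time: 29.82
eef_pos: [0.6364, -0.1493, 0.0671]
eef_rot: [3.142, -0.0, -0.001]
force: [0.7, 0.3, -0.2]
grip_width: 0.698
grasp_force: 0.0
```

{"method": "drive_tool", "body": {
  "increments": [
    [[0, 0, 0.5], 0],
    [[0, 0, 1], 0],
    [[0, 0, 1], 0],
    [[0, 0, 1], 0],
    [[0, 0, 1], 0],
    [[-1, 0, 0], 0],
    [[-1, 0, 0], 0],
    [[-1, 0, 0], 0],
    [[0, 0, 0], 0],
    [[0, 0, 0], 0]
  ]
}}

```text
time: 31.08
eef_pos: [0.5174, -0.1497, 0.2488]
eef_rot: [3.14, -0.003, -0.001]
force: [0.4, 0.3, -0.1]
grip_width: 0.704
grasp_force: 0.0
```

```bash
python3 snap.py w10
python3 - <<'E'
import cv2,numpy as np
from cell import cams
S=cams.read_camera("side")["img"][165:370,210:430];T=cams.read_camera("top")["img"][185:305,215:425]
a=cv2.resize(S,None,fx=1.9,fy=1.9,interpolation=2);b=cv2.resize(T,None,fx=1.8,fy=1.8,interpolation=2)
w=cv2.imread("pics/w10.png");w=cv2.resize(w,None,fx=.58,fy=.58)
o=np.zeros((600,800,3),np.uint8);o[:a.shape[0],:a.shape[1]]=a;o[a.shape[0]:a.shape[0]+b.shape[0],:b.shape[1]]=b[:600-a.shape[0]];o[:w.shape[0],425:425+w.shape[1]]=w
cv2.imwrite("pics/fin.png",o)
E
```

```text
31.075 [ 0.5174 -0.1497  0.2488] [ 1.799e+02 -2.000e-01 -1.000e-01] 0.703619623224742 [-25.   7.  94.   0.  79.  65.] [ 0.598 -0.15   0.372]
```

View pics/fin.png

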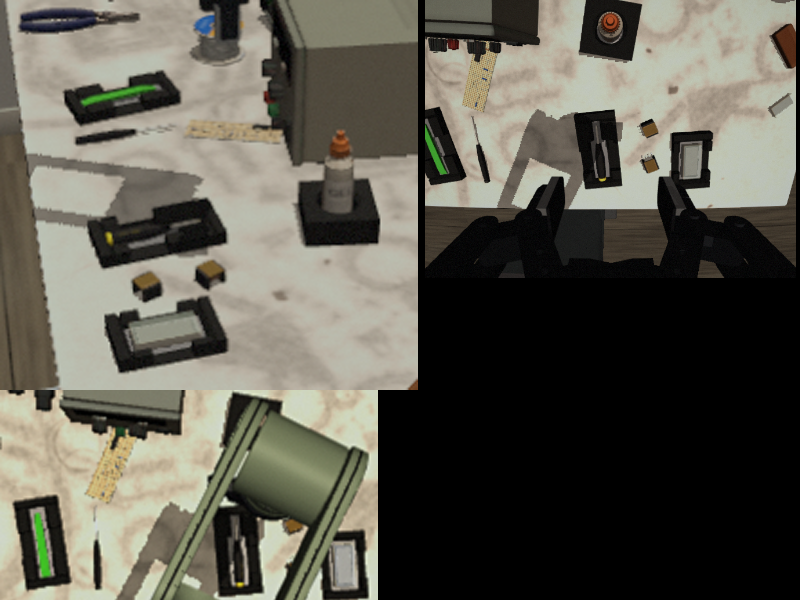

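```bash
python3 -c "
from cell import r
print(r.job_done())"
```

```text
the job is handed in; nothing more can be done
None
```

All four things are in their blocks and the job is handed in at about 31 s; no verdict came back. The last pictures show the screwdriver (blade to the narrow end), pry tool and blade box lying in their cut-outs, the glue bottle upright in its hole, and the arm clear.

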